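# Clamp the filled mould shut

### The job

The blue rubber mould has just been filled and has to set under the bench clamp: lay it flat on the bed of the white-based clamp, inside the low fence (either way round), then swing the red-handled clamp arm down until its pad rests on the mould, and let go. Leave the other moulds, the tools and the containers where they are.

Things in the scene. Friction and masses are not known exactly. Their poses are not given: they have to be found in the camera images.
- blue_mould: The blue rubber casting mould, a block 50 (x) x 80 (y) x 32 mm high with a toothed black seam round its middle and four flat black plugs on top, loose on the table; origin at the centre of its underside, z up, y along its length; 100 to 210 g. This is the one to clamp.
- fixture: Bench clamp fixed to the table: white base plate 110 (x) x 210 (y) x 15 mm high, a fenced bed in its middle. Two dark hinge cheeks stand on it at the +y end, centred at y = +85 mm (each 8 mm in x, 30 mm in y, inner faces 24 mm apart, tops 83 mm above the table). Origin at the centre of the underside; z up.
- nest (a point): Centre of the bed's surface, 15 mm above the table; axes as the fixture's. The mould's underside rests here, its length along y. Four low dark steel fence strips (8 mm wide, 6 mm high above the bed) leave 60 (x) x 90 (y) mm inside: 5 mm free all round the mould.
- clamp (a joint): Angle of the clamp arm: 0 = level, pad just resting on a mould in the bed (down to -0.25 over an empty bed); grows as it is raised; 1.57 = upright; 1.95 = leaned fully back, away from the bed. It starts up. The hinge is stiff (about 0.4 N m of friction): the arm stays where it is left, and some 3 to 5 N at the handle moves it.
- clamp_hinge (a point): On the arm's hinge axis (the fixture's x), 70 mm above the table, 85 mm from the bed's centre towards the fixture's +y. The steel arm, 16 x 16 mm, points to the fixture's -y over the bed when level. A round black pad 34 mm across is under it 85 mm from the hinge, its face 23 mm below the arm's centre line when level.
- clamp_handle (a point): On the middle of the red handle's outer face (on top when the arm is level, looking away from the bed when upright), 150 mm from the hinge along the arm and 10 mm off its centre line. The handle reaches from 105 to 185 mm from the hinge, is 24 mm wide along the hinge axis and 20 mm thick.
- green_mould: The green rubber casting mould, a block 50 (x) x 80 (y) x 32 mm high with a toothed black seam round its middle and four flat black plugs on top, loose on the table; origin at the centre of its underside, z up, y along its length; 100 to 210 g. To be left alone.
- orange_mould: The orange rubber casting mould, a block 50 (x) x 80 (y) x 32 mm high with a toothed black seam round its middle and four flat black plugs on top, loose on the table; origin at the centre of its underside, z up, y along its length; 100 to 210 g. To be left alone.
- pliers: Pliers lying flat, orange handles, about 150 mm long along their x, 60 mm wide, 10 mm high. To be left alone.
- calliper: Digital calliper lying flat, 200 mm long along its x, jaws towards its -y, 12 mm high. To be left alone.
- bench_block: Square polished steel block, 70 x 70 x 22 mm high, origin at the centre of its underside. To be left alone.
- hammer: Hammer lying flat, about 220 mm long along its x. To be left alone.
- jar: Amber jar with a steel cap, 60 mm across, 75 mm high. To be left alone.
- cup: White plastic cup, 72 mm across, 85 mm high. To be left alone.
Not all that is in view belongs to the job. Several things have the shape of the blue_mould; the one meant has the colours described above.

How it is judged:
On the way:
1. the blue mould lies flat on the bed inside the fence while the clamp arm is still up (raised more than 0.9 rad) (horizontal distance between blue_mould and nest below 0.01 m and z of blue_mould in the frame of nest between -0.004 and 0.004 m and angle between blue_mould's own z axis and vertical below 0.08 rad and angle between the y axis of blue_mould and the y axis of fixture, either way round below 0.2 rad and value of joint clamp above 0.9 rad), for 0.2 s.
At the end, for the whole second after the job is handed in: The blue mould lies flat on the bed inside the fence (centre within 10 mm of the bed's centre, underside within 4 mm of the bed, tilted less than 0.08 rad, its length along the fixture's y within 0.2 rad) and at rest, with the clamp arm down on it (joint within 0.06 rad of 0) and still (horizontal distance between blue_mould and nest below 0.01 m and z of blue_mould in the frame of nest between -0.004 and 0.004 m and angle between blue_mould's own z axis and vertical below 0.08 rad and angle between the y axis of blue_mould and the y axis of fixture, either way round below 0.2 rad and value of joint clamp between -0.06 and 0.06 rad and linear speed of blue_mould below 0.01 m/s and velocity of joint clamp between -0.05 and 0.05 rad/s); the robot touches nothing.
It fails at once if a bystander (other mould, tool or container) is moved more than 25 mm from its place (distance of any of green_mould, orange_mould, pliers, calliper, bench_block, hammer, jar, cup from where it was at the start of the episode above 0.025 m).
It also fails if it takes over 51 s, if anything falls off the work surface, if the arm or the gripper's body presses on something with over 40 N, if the wrist force passes 120 N, or if a joint passes its speed limit or range.

### The arm

A 7-joint arm with a two-finger parallel gripper is mounted at the origin on the work surface. World frame = base frame: x ahead of the robot, y to its left, z up, the work surface at z = 0. Lengths are in m, angles in rad, forces in N, time in s.
With the tool pointing down it reaches from about 0.425 to 0.925 m from the base axis. Payload 6.8 kg.
Tool frame: the origin (TCP) lies between the finger pads; the fingertips stand tips_ahead ahead of it and the grasp point (between the pads) lies 8 mm behind it (tips_ahead is the distance from the TCP to the fingertips, in m); z points along the fingers, y is the line along which they close (so a half turn about z gives the same grasp; the last joint's range is limited). The gripper opens to 85 mm and grips with 20 to 120 N. Pads are 22 mm wide; open, the fingers measure 114 mm over their backs; the gripper's body (76 mm by 85 mm) begins 54 mm behind the grasp point. The pads swing forward as they close: fully open they stand 13 mm farther back than shut.
Start: joints at [1.122, 0.477, 0.022, 1.555, -0.011, 1.109, -0.083], TCP at [0.226, -0.636, 0.242] pointing down, gripper open.
Joint ranges: [-2.96, 2.96], [-0.34, 2.1], [-1.41, 1.46], [0.24, 2.44], [-1.37, 4.51], [0.17, 1.92], [-2.96, 2.96]. Speed limits (rad/s): [2.39, 2.39, 3.14, 3.14, 3.14, 3.14, 3.14].

### API

Orientations are given as a 3x3 rotation matrix whose columns are the frame's x, y, z axes.
In Python, from bench import * gives the robot as it stands.
- The arm moves only by the tool drive_tool, never from a script. Its argument "increments" is a list of rows, each a list of 7 numbers: the closure, from 0 (fully open) to 1 (shut), then the shift along the tool's x, y, z scaled (see below), then the turn, a rotation vector about the tool's x, y, z scaled (see below). In form: [[fingers, tx, ty, tz, wx, wy, wz], ...]. A call has 1 to 12 rows; each row is the pose to reach, as a shift and turn from the pose commanded when the call began, along the tool's axes at that moment, turning the shorter way round; what a row does not reach only later rows make up. The controller multiplies each number of a shift by 0.3 m and each number of a turn by pi rad. A row lasts 1/10 s, in which the tool goes at most 50 mm and 8.59 degrees, less where a joint would pass 70% of its speed; a pose out of reach is approached as far as the arm can. A call with a number of a shift or a turn outside -1 to 1 is refused whole. A call with a gripper value outside its range is refused whole. The fingers move at their own pace and stop on an object; "force" is the grip in N (left out, the last holds). Time passes only in rows, so rows that repeat a pose let the fingers close. It gives the time, the measured TCP pose, the force, the opening and the grip force at its end, in the units of the state.
- get_state(): the state, without advancing time (a new reading comes with each control period).
- snapshot(name): name is "side" or "top"; returns a dict with "image" (420x560x3 uint8, red, green, blue), "vfov" (degrees; the focal length in pixels is half the picture's height over the tangent of half this angle, whatever the lens; pixels are square), "cx", "cy" (the principal point, pixels), "T" (4x4, takes a point from camera to world coordinates). Camera axes: x right, y up, looking along -z (the intrinsics and any distortion apply to the point x, -y, -z); pixel columns grow to the right and rows downward; lengths in m; the calibration is good to about 2 mm. A picture is of the moment at which its call begins. There is no depth.
- finish_job(): hands the job in; it is judged then, once.
The state is a dict: "time_s": time; "qpos": joint angles; "dq": joint speeds; "joint_efforts": joint torques, N m; "eef_pos": TCP position; "eef_rot": TCP orientation; "force": force on the tool from outside, world axes, zero at the start; "torque": the same for the moment, N m; "width": opening from 0.0 (shut) to 1.0 (fully open); "gripper_force": force on a finger pad.
Only numpy, scipy, OpenCV 4.12 (cv2) and the standard library are available. Lean on these libraries where they do the work, as an engineer would, in place of code of your own. Each camera call takes 0.05 s, during which the arm holds its last target. There are 200 camera calls.

## Working session

There is one attempt and no reset: what is moved stays moved. The work goes in short steps, Python scripts to look and compute and a tool call to move; the robot and the scene stay as the last step left them, time stands still between calls to the robot, and variables do not carry over. Pictures are saved under pics/ and viewed, at most 10 in all, crops included, and the job is handed in when it is done.

Besides the shell and the picture viewer there is one more tool, called after ">>>" by a JSON object that holds its "fn" and its "kwargs". drive_tool: Moves the arm, as the interface text tells. Shifts and turns lie within -1 to 1; 1 stands for 0.3 m of shift or pi rad of turn. Its arguments: {"type":"object","properties":{"increments":{"type":"array"},"force":{"type":"number"}},"required":["increments"]}

```bash
mkdir -p pics; ls; python3 - <<'E'
from bench import *
import cv2,numpy as np,pickle
d={}
for n in("top","side"):
    s=snapshot(n);d[n]=s;cv2.imwrite(f"pics/{n}0.png",s["image"][:,:,::-1])
    print(n,{k:v for k,v in s.items() if k!="image"})
pickle.dump(d,open("s0.pkl","wb"))
print(get_state())
E
```

```text
pics
top {'vfov': 48.11774083320888, 'cx': 278.3735970700114, 'cy': 212.07866026375385, 'T': array([[ 0.02804064,  0.99360504, -0.10937432,  0.34659124],
       [-0.99960542,  0.02769125, -0.00471241, -0.02746493],
       [-0.00165356,  0.1094633 ,  0.99398946,  1.53986635],
       [ 0.        ,  0.        ,  0.        ,  1.        ]])}
side {'vfov': 43.6676480743497, 'cx': 274.16074803125565, 'cy': 214.08930531751957, 'T': array([[-0.95418193,  0.19332365, -0.22839178,  0.21299874],
       [-0.29890844, -0.6510326 ,  0.69771792,  0.95290261],
       [-0.01380512,  0.73401806,  0.67898962,  1.03006795],
       [ 0.        ,  0.        ,  0.        ,  1.        ]])}
{'time_s': 0.1, 'qpos': array([ 1.12187289,  0.47772854,  0.02238486,  1.55632203, -0.01151487,
        1.10927651, -0.08306426]), 'dq': array([-0.00128957,  0.0008559 , -0.00086475, -0.00426067,  0.00064222,
       -0.00097066,  0.00028078]), 'joint_efforts': array([ 6.15522920e-03, -5.97752953e+01,  1.61458645e+00, -2.81951594e+01,
        1.28580123e-02,  4.95203145e-03,  3.02904743e-05]), 'eef_pos': array([ 0.22543489, -0.63571877,  0.24142918]), 'eef_rot': array([[ 9.42475705e-01,  3.34274021e-01, -6.50606332e-04],
       [ 3.34274632e-01, -9.42474570e-01,  1.46800290e-03],
       [-1.22464690e-04, -1.60103826e-03, -9.99998711e-01]]), 'force': array([ 0.30416097,  0.0832984 , -0.53922992]), 'torque': array([0.01961848, 0.03805759, 0.00853811]), 'gripper_force': 0.0, 'width': 0.9981510080842244}
```

View pics/top0.png

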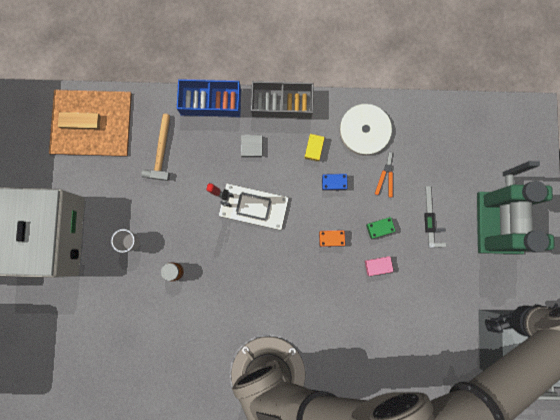

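View pics/side0.png

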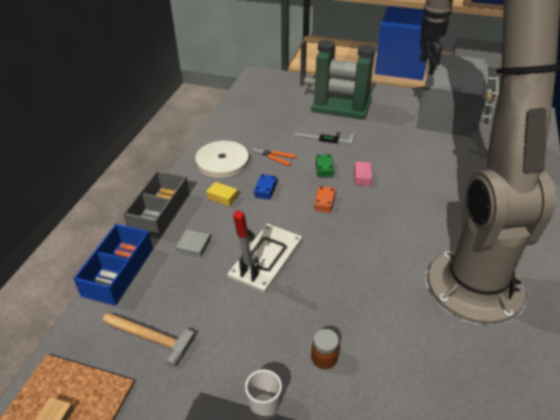

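Top view: the blue mould is at about (335,182) and the fixture at (255,207), with hinge cheeks at (228,198) and the raised red handle at (213,188). In the side view the mould is at (265,186) and the fixture at (265,255).

```bash
cat > h.py <<'E'
import numpy as np,cv2,pickle
def ray(s,px):
    f=s["image"].shape[0]/2/np.tan(np.radians(s["vfov"]/2)); px=np.atleast_2d(px).astype(float)
    d=np.c_[(px[:,0]-s["cx"])/f,-(px[:,1]-s["cy"])/f,-np.ones(len(px))]@s["T"][:3,:3].T
    return s["T"][:3,3],d
def plane(s,px,z):
    o,d=ray(s,px); return (o+d*((z-o[2])/d[:,2])[:,None])[:,:2]
def proj(s,P):
    f=s["image"].shape[0]/2/np.tan(np.radians(s["vfov"]/2))
    c=(np.atleast_2d(P)-s["T"][:3,3])@s["T"][:3,:3]
    return np.c_[s["cx"]+f*c[:,0]/-c[:,2], s["cy"]-f*c[:,1]/-c[:,2]]
def blob(s,mask,win):
    x0,y0,x1,y1=win; m=np.zeros(mask.shape,np.uint8); m[y0:y1,x0:x1]=mask[y0:y1,x0:x1]
    m=cv2.morphologyEx(m,cv2.MORPH_CLOSE,np.ones((5,5)))
    n,l,st,c=cv2.connectedComponentsWithStats(m); k=1+st[1:,4].argmax()
    cs,_=cv2.findContours((l==k).astype(np.uint8),cv2.RETR_EXTERNAL,cv2.CHAIN_APPROX_NONE)
    return max(cs,key=cv2.contourArea)[:,0],c[k],st[k]
def rect(s,cont,z):
    p=plane(s,cont,z); (c,sz,a)=cv2.minAreaRect((p*1000).astype(np.float32))
    b=cv2.boxPoints((c,sz,a)); e=[b[1]-b[0],b[2]-b[1]]; L=max(e,key=np.linalg.norm)
    return np.array(c)/1000,sz,np.degrees(np.arctan2(L[1],L[0]))
E
python3 - <<'E'
from h import *
d=pickle.load(open("s0.pkl","rb"))
W={"top":((300,160,370,200),(205,170,300,240),(195,175,222,200)),"side":((245,165,285,205),(215,215,310,295),(225,205,255,245))}
for n,s in d.items():
    h=cv2.cvtColor(s["image"],cv2.COLOR_RGB2HSV); H,S,V=h[...,0],h[...,1],h[...,2]
    bl=((H>100)&(H<130)&(S>130)); wh=((S<50)&(V>165)); rd=(((H<6)|(H>172))&(S>150))
    c,ce,st=blob(s,bl,W[n][0]); print(n,"blue",rect(s,c,.032),rect(s,c,.016),ce)
    c,ce,st=blob(s,wh,W[n][1]); print("fix",rect(s,c,.015),st)
    c,ce,st=blob(s,rd,W[n][2]); print("red",ce,st)
out=[cv2.resize(d["top"]["image"][165:240,195:305],(0,0),fx=5,fy=5,interpolation=cv2.INTER_CUBIC)]
s=cv2.resize(d["side"]["image"][200:300,220:310],(0,0),fx=3.75,fy=3.75,interpolation=cv2.INTER_CUBIC)
cv2.imwrite("pics/c1.png",cv2.resize(np.hstack([out[0][:,:,::-1],s[:,:,::-1]]),(0,0),fx=.8,fy=.8) if 1 else 0)
E
```

```text
top blue (array([ 0.6174613 , -0.19821898]), (49.36590576171875, 78.45664978027344), np.float32(-88.411385)) (array([ 0.62033551, -0.20003084]), (49.88970947265625, 79.28914642333984), np.float32(-88.41139)) [334.06036745 181.36745407]
fix (array([0.53174005, 0.06291936]), (209.728271484375, 111.38471984863281), np.float32(78.94069)) [ 219  183   69   47 1930]
red [212.26190476 188.82142857] [207 184  12  11  84]
side blue (array([ 0.61238324, -0.18212648]), (52.22612762451172, 106.3873062133789), np.float32(-85.62707)) (array([ 0.61878577, -0.20032213]), (53.063392639160156, 108.09281921386719), np.float32(-85.627014)) [264.80417755 186.42819843]
fix (array([0.53005713, 0.06603677]), (215.4884033203125, 109.97410583496094), np.float32(78.59391)) [ 228  224   73   66 1624]
red [240.15163934 223.82377049] [234 211  14  27 244]
```

View pics/c1.png

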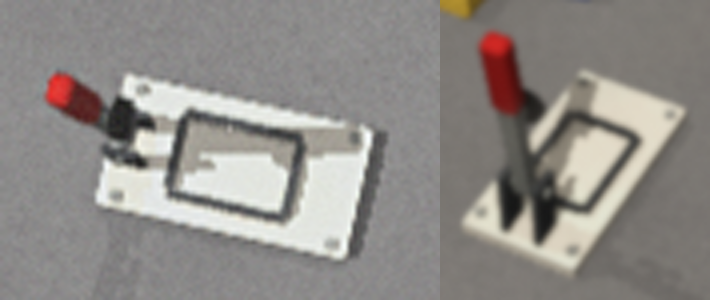

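The crops show the fenced bed, the cheeks at the left end, and the arm up and leaning slightly back. That's enough for a first move, so I'll compute it.

```bash
cat >> h.py <<'E'
def inc(st,pos,yaw_y,Rt=None):
    """increments from state to TCP pos pointing down with tool y at yaw_y (rad, mod pi)"""
    from scipy.spatial.transform import Rotation as Ro
    R=st["eef_rot"]; best=None
    for a in (yaw_y,yaw_y+np.pi):
        y=np.array([np.cos(a),np.sin(a),0]); z=np.array([0,0,-1.]); T=np.c_[np.cross(y,z),y,z]
        w=Ro.from_matrix(R.T@T).as_rotvec()
        if best is None or np.linalg.norm(w)<np.linalg.norm(best): best=w
    return np.round(R.T@(np.array(pos)-st["eef_pos"])/.3,3),np.round(best/np.pi,4)
E
python3 - <<'E'
import bench
from h import *
print([n for n in dir(bench) if n[0]!="_"],getattr(bench,"tips_ahead",None))
st=bench.get_state()
print(inc(st,(.40,-.40,.242),np.radians(-30)),inc(st,(.617,-.199,.15),np.radians(1.6)))
E
```

```text
['IKError', 'finish_job', 'get_state', 'snapshot', 'tips_ahead'] 0.011
(array([ 0.811, -0.546, -0.001]), array([-5.000e-04, -1.000e-04, -2.248e-01])) (array([ 1.717, -0.935,  0.306]), array([-5.000e-04, -3.000e-04, -4.004e-01]))
```

>>> {"fn": "drive_tool", "kwargs": {"increments": [[0, 0.811, -0.546, 0, 0, 0, -0.225], [0, 0.811, -0.546, 0, 0, 0, -0.225], [0, 0.811, -0.546, 0, 0, 0, -0.225], [0, 0.811, -0.546, 0, 0, 0, -0.225], [0, 0.811, -0.546, 0, 0, 0, -0.225], [0, 0.811, -0.546, 0, 0, 0, -0.225], [0, 0.811, -0.546, 0, 0, 0, -0.225]], "force": 40}}

```text
time_s: 0.8
eef_pos: [0.405, -0.3939, 0.2423]
eef_rot: [[0.49, 0.872, 0.002], [0.872, -0.49, 0.003], [0.004, 0.0, -1.0]]
force: [0.9, -0.4, 0.4]
width: 1.001
gripper_force: 0.0
```

```bash
python3 - <<'E'
import bench
from h import *
st=bench.get_state()
print(st["time_s"],st["eef_pos"],st["qpos"]);print(inc(st,(.617,-.199,.12),np.radians(1.6)))
E
```

```text
0.8 [ 0.40504702 -0.3938519   0.24231624] [ 0.85391637  0.30959899 -0.23483692  1.80974709  0.07844309  1.031651
  0.07716131]
(array([0.911, 0.297, 0.411]), array([ 0.0004, -0.0011, -0.172 ]))
```

>>> {"fn": "drive_tool", "kwargs": {"increments": [[0, 0.91, 0.3, 0.41, 0, 0, -0.172], [0, 0.91, 0.3, 0.41, 0, 0, -0.172], [0, 0.91, 0.3, 0.41, 0, 0, -0.172], [0, 0.91, 0.3, 0.41, 0, 0, -0.172], [0, 0.91, 0.3, 0.41, 0, 0, -0.172], [0, 0.91, 0.3, 0.41, 0, 0, -0.172], [0, 0.91, 0.3, 0.41, 0, 0, -0.172], [0, 0.91, 0.3, 0.41, 0, 0, -0.172], [0, 0.91, 0.3, 0.41, 0, 0, -0.172], [0, 0.91, 0.3, 0.41, 0, 0, -0.172]]}}

```text
time_s: 1.8
eef_pos: [0.6134, -0.2118, 0.1199]
eef_rot: [[-0.014, 1.0, -0.0], [1.0, 0.014, -0.002], [-0.002, -0.0, -1.0]]
force: [0.1, -0.2, 0.5]
width: 0.999
gripper_force: 0.0
```

```bash
python3 - <<'E'
import bench
from h import *
s=bench.snapshot("side");t=bench.snapshot("top")
st=bench.get_state()
print(st["time_s"],st["eef_pos"],st["eef_rot"]);print(inc(st,(.6175,-.199,.018),np.radians(1.6)))
a=s["image"][110:230,190:330];b=t["image"][130:250,270:410]
cv2.imwrite("pics/c2.png",cv2.resize(np.hstack([a,b])[:,:,::-1],(0,0),fx=2.8,fy=2.8,interpolation=cv2.INTER_CUBIC))
P=st["eef_pos"];print(proj(s,P),proj(t,P))
E
```

```text
1.9 [ 0.61374524 -0.21126546  0.12009819] [[-1.42044051e-02  9.99898975e-01  5.24353350e-04]
 [ 9.99898171e-01  1.42051093e-02 -1.36464612e-03]
 [-1.37195676e-03  5.04915969e-04 -9.99998931e-01]]
(array([0.041, 0.013, 0.34 ]), array([ 0.0002,  0.0004, -0.0044]))
[[266.63675282 156.40994187]] [[341.6190119 177.789792 ]]
```

View pics/c2.png

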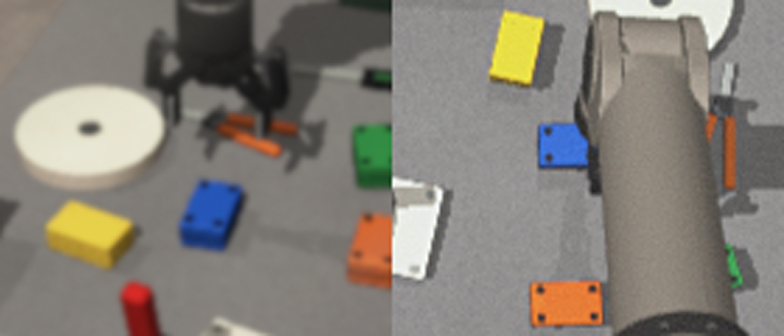

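The side view shows the fingertips at about (252,154) and (284,157), straddling the projected TCP at (267,156), with the mould behind and below. The calibration agrees, so I'll descend and grip.

>>> {"fn": "drive_tool", "kwargs": {"increments": [[0, 0.04, 0.013, 0.12, 0, 0, -0.004], [0, 0.04, 0.013, 0.24, 0, 0, -0.004], [0, 0.04, 0.013, 0.34, 0, 0, -0.004], [0, 0.04, 0.013, 0.34, 0, 0, -0.004], [0, 0.04, 0.013, 0.34, 0, 0, -0.004], [0.7, 0.04, 0.013, 0.34, 0, 0, -0.004], [0.7, 0.04, 0.013, 0.34, 0, 0, -0.004], [0.7, 0.04, 0.013, 0.34, 0, 0, -0.004], [0.7, 0.04, 0.013, 0.34, 0, 0, -0.004], [0.7, 0.04, 0.013, 0.34, 0, 0, -0.004]], "force": 40}}

```text
time_s: 2.9
eef_pos: [0.6195, -0.1974, 0.0193]
eef_rot: [[-0.029, 1.0, 0.003], [1.0, 0.029, -0.001], [-0.001, 0.003, -1.0]]
force: [-0.8, -0.1, 6.3]
width: 0.576
gripper_force: 42.3
```

```bash
python3 - <<'E'
import bench
from h import *
st=bench.get_state();print(st["time_s"],st["eef_pos"],st["width"],st["gripper_force"],st["force"])
s=bench.snapshot("side")
h=cv2.cvtColor(s["image"],cv2.COLOR_RGB2HSV);H,S=h[...,0],h[...,1]
c,ce,_=blob(s,(H>100)&(H<130)&(S>130),(245,165,285,205));print(ce)
a=s["image"][130:230,200:330];cv2.imwrite("pics/c3.png",cv2.resize(a[:,:,::-1],(0,0),fx=4,fy=4,interpolation=cv2.INTER_CUBIC))
E
```

```text
2.9 [ 0.61948891 -0.19739551  0.01928676] 0.5763830170537562 42.333542704582214 [-0.81743404 -0.11263511  6.34759689]
[263.61516854 186.58707865]
```

View pics/c3.png

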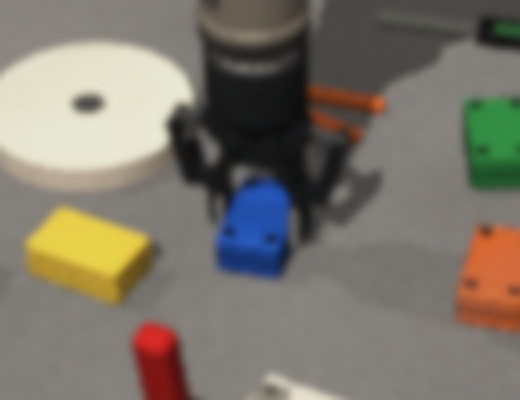

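Gripped, with an opening of about 49 mm. Now I'll refine the nest centre from the fence ring and triangulate the red handle.

```bash
python3 - <<'E'
from h import *
import bench
d=pickle.load(open("s0.pkl","rb"))
for n,w in(("top",(234,185,276,224)),("side",(245,225,290,275))):
    s=d[n];g=cv2.cvtColor(s["image"],cv2.COLOR_RGB2GRAY)
    m=g<95
    try:
        c,ce,st=blob(s,m,w);print(n,st,rect(s,c,.021),rect(s,c,.018))
    except Exception as e: print(e)
# red triangulation
A=[];b=[]
for n,p in(("top",(212.3,188.8)),("side",(240.15,223.8))):
    o,r=ray(d[n],p);r=r[0]/np.linalg.norm(r[0]);M=np.eye(3)-np.outer(r,r);A.append(M);b.append(M@o)
X=np.linalg.lstsq(np.vstack(A),np.hstack(b),rcond=None)[0];print("red",X)
fy=np.array([np.cos(np.radians(78.9)),np.sin(np.radians(78.9))]);fx=np.array([fy[1],-fy[0]])
q=X[:2]-[.533,.064];print("fix frame",q@fx,q@fy,"theta",np.arctan2(X[2]-.07,-(q@fy-.085)))
st=bench.get_state();print(inc(st,[*st["eef_pos"][:2],.20],np.radians(2)),inc(st,[.5335,.064,.2],np.radians(-11.1)))
E
```

```text
top [250 196  21  24  77] (array([0.52716028, 0.03827532]), (54.15398406982422, 72.71630096435547), np.float32(-10.972436)) (array([0.52751691, 0.03840517]), (54.26095199584961, 72.85990905761719), np.float32(-10.972435))
side [245 225  41  50 614] (array([0.53624414, 0.04843217]), (106.34623718261719, 180.1207275390625), np.float32(-70.266045)) (array([0.53720514, 0.04574316]), (106.66244506835938, 180.65623474121094), np.float32(-70.266045))
red [0.55222372 0.16844376 0.21559031]
fix frame -0.0012436191541923443 0.10619088440084494 theta 1.7153328284613727
(array([-0.001,  0.002, -0.602]), array([ 0.0009,  0.0004, -0.0017])) (array([ 0.879, -0.259, -0.604]), array([0.0009, 0.0003, 0.0711]))
```

>>> {"fn": "drive_tool", "kwargs": {"increments": [[0.7, 0, 0, -0.15, 0, 0, 0], [0.7, 0, 0, -0.3, 0, 0, 0], [0.7, 0.14, -0.04, -0.43, 0, 0, 0.02], [0.7, 0.28, -0.08, -0.43, 0, 0, 0.04], [0.7, 0.42, -0.12, -0.43, 0, 0, 0.071], [0.7, 0.56, -0.16, -0.43, 0, 0, 0.071], [0.7, 0.7, -0.2, -0.43, 0, 0, 0.071], [0.7, 0.82, -0.24, -0.43, 0, 0, 0.071], [0.7, 0.88, -0.26, -0.43, 0, 0, 0.071], [0.7, 0.88, -0.26, -0.43, 0, 0, 0.071], [0.7, 0.88, -0.26, -0.43, 0, 0, 0.071], [0.7, 0.88, -0.26, -0.43, 0, 0, 0.071]]}}

```text
time_s: 4.15
eef_pos: [0.5329, 0.0631, 0.1464]
eef_rot: [[0.194, 0.981, 0.0], [0.981, -0.194, -0.001], [-0.001, 0.001, -1.0]]
force: [0.6, -0.7, -2.2]
width: 0.576
gripper_force: 42.8
```

```bash
python3 - <<'E'
from h import *
import bench
s=bench.snapshot("side");st=bench.get_state();print(st["time_s"],st["eef_pos"],st["eef_rot"],st["width"],st["force"])
print(inc(st,[.5335,.064,.045],np.radians(-11.1)),inc(st,[.5335,.064,.0355],np.radians(-11.1)))
E
```

```text
4.2 [0.53286441 0.06302513 0.14635909] [[ 1.94437619e-01  9.80914849e-01  2.66065362e-04]
 [ 9.80914703e-01 -1.94437410e-01 -6.62418368e-04]
 [-5.98042954e-04  3.89786476e-04 -9.99999745e-01]] 0.5756964599509118 [-0.27044451  0.02649608 -1.60786243]
(array([0.004, 0.001, 0.338]), array([ 0.0001,  0.0002, -0.0006])) (array([0.004, 0.001, 0.37 ]), array([ 0.0001,  0.0002, -0.0006]))
```

>>> {"fn": "drive_tool", "kwargs": {"increments": [[0.7, 0.004, 0.001, 0.12, 0, 0, 0], [0.7, 0.004, 0.001, 0.24, 0, 0, 0], [0.7, 0.004, 0.001, 0.338, 0, 0, 0], [0.7, 0.004, 0.001, 0.338, 0, 0, 0], [0.7, 0.004, 0.001, 0.338, 0, 0, 0], [0.7, 0.004, 0.001, 0.338, 0, 0, 0]]}}

```text
time_s: 4.8
eef_pos: [0.5344, 0.0656, 0.0465]
eef_rot: [[0.193, 0.981, 0.003], [0.981, -0.193, 0.0], [0.001, 0.003, -1.0]]
force: [-0.4, 0.3, -0.2]
width: 0.577
gripper_force: 42.7
```

```bash
python3 - <<'E'
from h import *
import bench
s=bench.snapshot("side");t=bench.snapshot("top");st=bench.get_state();print(st["time_s"],st["eef_pos"],st["force"])
im=s["image"].copy()
a=im[195:305,210:330];b=t["image"][165:250,195:305]
a=cv2.resize(a,(480,440),interpolation=cv2.INTER_CUBIC)
# draw fence inner outline z=.021 and mould bottom outline predicted
yw=np.radians(78.9);fy=np.array([np.cos(yw),np.sin(yw)]);fx=np.array([fy[1],-fy[0]])
def box(w,l,z,c,col):
    P=[[*(c+fx*w*i+fy*l*j),z] for i,j in((-1,-1),(1,-1),(1,1),(-1,1))]
    p=(proj(s,P)-[210,195]+.5)*4-.5;cv2.polylines(a,[np.round(p).astype(np.int32)],True,col,1)
c=np.array([.5335,.064])
box(.055,.105,.015,c,(255,0,255))
box(.025,.04,st["eef_pos"][2]-.0193,st["eef_pos"][:2],(0,255,0))
b=cv2.resize(b,(310,240),interpolation=cv2.INTER_CUBIC);b=np.vstack([b,np.zeros((200,310,3),np.uint8)])
cv2.imwrite("pics/c4.png",np.hstack([a,b])[:,:,::-1])
E
```

```text
4.9 [0.53433792 0.06575638 0.04661046] [ 0.4473046   0.55262608 -1.19399809]
```

View pics/c4.png

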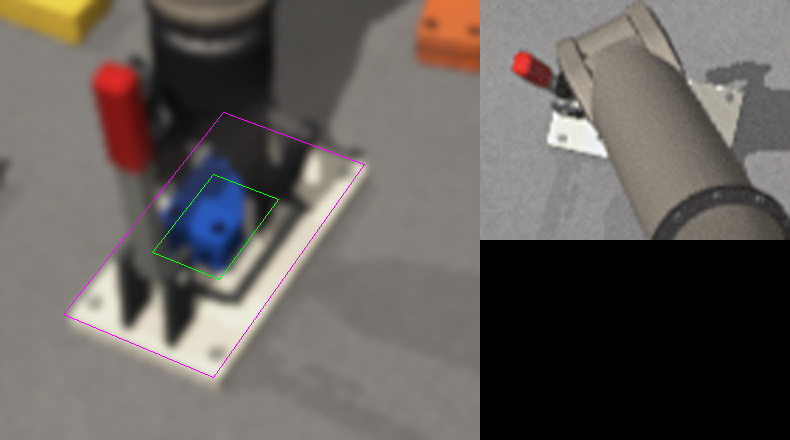

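The side view shows the mould (centre ≈ crop (205,215)) just above the bed and inside the fence, with the predicted outlines matching. I'll lower it, release and retreat.

>>> {"fn": "drive_tool", "kwargs": {"increments": [[0.7, -0.005, 0.0, 0.02, 0, 0, 0], [0.7, -0.005, 0, 0.043, 0, 0, 0], [0.7, -0.005, 0, 0.043, 0, 0, 0], [0.7, -0.005, 0, 0.043, 0, 0, 0]]}}

```text
time_s: 5.3
eef_pos: [0.5335, 0.0642, 0.0328]
eef_rot: [[0.192, 0.981, 0.002], [0.981, -0.192, -0.0], [-0.0, 0.002, -1.0]]
force: [-2.2, -0.5, 8.5]
width: 0.581
gripper_force: 45.8
```

>>> {"fn": "drive_tool", "kwargs": {"increments": [[0, -0.005, 0, 0.038, 0, 0, 0], [0, -0.005, 0, 0.038, 0, 0, 0], [0, -0.005, 0, 0.038, 0, 0, 0], [0, -0.005, 0, 0.0, 0, 0, 0], [0, -0.005, 0, -0.15, 0, 0, 0], [0, -0.005, 0, -0.3, 0, 0, 0], [0, -0.2, 0, -0.45, 0, 0, 0], [0, -0.3, 0, -0.6, 0, 0, 0], [0, -0.4, 0, -0.8, 0, 0, 0], [0, -0.4, 0, -0.9, 0, 0, 0], [0, -0.4, 0, -0.9, 0, 0, 0], [0, -0.4, 0, -0.9, 0, 0, 0]]}}

```text
time_s: 6.5
eef_pos: [0.5107, -0.0548, 0.3058]
eef_rot: [[0.194, 0.981, 0.006], [0.981, -0.194, -0.001], [0.0, 0.006, -1.0]]
force: [0.3, 0.1, -0.0]
width: 1.0
gripper_force: 0.0
```

```bash
python3 - <<'E'
from h import *
import bench
s=bench.snapshot("side");t=bench.snapshot("top");st=bench.get_state();print(st["time_s"],st["eef_pos"],st["force"])
a=cv2.resize(s["image"][195:305,210:310],(400,440),interpolation=cv2.INTER_CUBIC);b=cv2.resize(t["image"][165:250,205:305],(400,340),interpolation=cv2.INTER_CUBIC)
b=np.vstack([b,np.zeros((100,400,3),np.uint8)])
cv2.imwrite("pics/c5.png",np.hstack([a,b])[:,:,::-1])
yw=np.radians(78.9);fy=np.array([np.cos(yw),np.sin(yw)]);o=np.array([.5335,.064])
# 1: above and behind handle, 2: lowered behind it
P=o+fy*.19;Q=o+fy*.19
print(P,inc(st,[*P,.33],np.radians(-11.1)),inc(st,[*P,.24],np.radians(-11.1)))
E
```

```text
6.6 [ 0.50905861 -0.05334707  0.30187956] [0.83033497 0.76438429 0.44048767]
[0.57007917 0.25044561] (array([ 1.033,  0.005, -0.094]), array([-0.0001,  0.    ,  0.0001])) (array([1.033, 0.005, 0.206]), array([-0.0001,  0.    ,  0.0001]))
```

View pics/c5.png

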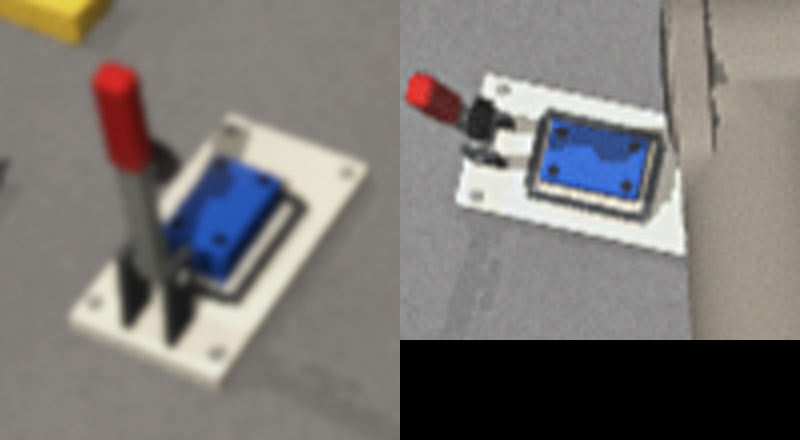

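The side and top views show the mould lying flat inside the fence with the arm still up. I'll check its offset numerically while moving above and beyond the handle.

```bash
python3 - <<'E'
from h import *
import bench
t=bench.snapshot("top")
h=cv2.cvtColor(t["image"],cv2.COLOR_RGB2HSV);H,S=h[...,0],h[...,1]
c,ce,_=blob(t,(H>100)&(H<130)&(S>110),(230,185,285,225));r=rect(t,c,.047);print(r)
yw=np.radians(78.9);fy=np.array([np.cos(yw),np.sin(yw)]);fx=np.array([fy[1],-fy[0]])
q=r[0]-[.5317,.0629];print(q@fx,q@fy)
g=cv2.cvtColor(t["image"],cv2.COLOR_RGB2GRAY)
# fence ring profile across fixture x and y through centre, plane z .018
for ax,other in((fx,fy),(fy,fx)):
    u=np.arange(-.06,.0601,.003);P=np.array([[*(np.array([.5317,.0629])+ax*k),.018] for k in u]);p=proj(t,P).astype(np.float32)
    print(np.c_[np.round(u*1000),cv2.remap(g,p[:,:1],p[:,1:],1)[:,0]].astype(int).tolist())
E
```

```text
(array([0.53332007, 0.06125125]), (78.45903778076172, 50.498897552490234), np.float32(80.19067))
0.0019071815535180677 -0.0013060063354369167
[[-60, 119], [-57, 121], [-54, 194], [-51, 230], [-48, 234], [-45, 233], [-42, 222], [-39, 183], [-36, 123], [-33, 95], [-30, 168], [-27, 224], [-24, 182], [-21, 110], [-18, 95], [-15, 107], [-12, 111], [-9, 109], [-6, 109], [-3, 110], [0, 113], [3, 109], [6, 103], [9, 92], [12, 81], [15, 79], [18, 80], [21, 80], [24, 79], [27, 75], [30, 79], [33, 87], [36, 118], [39, 183], [42, 228], [45, 235], [48, 234], [51, 231], [54, 184], [57, 136], [60, 139]]
[[-60, 163], [-57, 159], [-54, 120], [-51, 80], [-48, 75], [-45, 111], [-42, 117], [-39, 91], [-36, 106], [-33, 111], [-30, 113], [-27, 112], [-24, 110], [-21, 110], [-18, 110], [-15, 111], [-12, 111], [-9, 110], [-6, 110], [-3, 110], [0, 113], [3, 109], [6, 109], [9, 110], [12, 109], [15, 108], [18, 109], [21, 110], [24, 110], [27, 109], [30, 109], [33, 107], [36, 109], [39, 115], [42, 115], [45, 92], [48, 74], [51, 108], [54, 208], [57, 235], [60, 236]]
```

The mould is centred within about 2 mm. I'll close the fingers and go over and behind the handle.

>>> {"fn": "drive_tool", "kwargs": {"increments": [[1, 0, 0, -0.1, 0, 0, 0], [1, 0.1, 0, -0.12, 0, 0, 0], [1, 0.25, 0.0, -0.12, 0, 0, 0], [1, 0.4, 0.003, -0.12, 0, 0, 0], [1, 0.55, 0.003, -0.12, 0, 0, 0], [1, 0.7, 0.003, -0.12, 0, 0, 0], [1, 0.85, 0.005, -0.12, 0, 0, 0], [1, 1.0, 0.005, -0.12, 0, 0, 0], [1, 1.0, 0.005, -0.12, 0, 0, 0], [1, 1.0, 0.005, 0.0, 0, 0, 0], [1, 1.0, 0.005, 0.12, 0, 0, 0], [1, 1.0, 0.005, 0.24, 0, 0, 0]]}}

```text
time_s: 7.85
eef_pos: [0.5674, 0.2406, 0.227]
eef_rot: [[0.191, 0.982, -0.003], [0.982, -0.191, -0.001], [-0.001, -0.002, -1.0]]
force: [1.0, -0.2, -0.1]
width: 0.001
gripper_force: 0.0
```

```bash
python3 - <<'E'
from h import *
import bench
s=bench.snapshot("side");st=bench.get_state();print(st["time_s"],st["eef_pos"],st["force"],st["width"])
cv2.imwrite("pics/c6.png",cv2.resize(s["image"][150:310,190:340],(600,600),interpolation=cv2.INTER_CUBIC)[:,:,::-1])
yw=np.radians(78.9);fy=np.array([np.cos(yw),np.sin(yw)]);o=np.array([.5335,.064]);fx=np.array([fy[1],-fy[0]])
q=st["eef_pos"][:2]-o;print(q@fx,q@fy)
for y,z in[(.16,.226),(.12,.23),(.105,.23),(.08,.231)]+[(.085-.15*np.cos(a)+.01*np.sin(a)+.011,.081+.15*np.sin(a)+.01*np.cos(a)-.0) for a in(1.3,1.15,1,.85,.7,.55,.4,.3,.2,.1,.05,0)]:
    print(round(y,3),round(z,3),inc(st,[*(o+fy*y),z],np.radians(-11.1))[0])
E
```

```text
7.9 [0.56432049 0.23857603 0.2203866 ] [-2.00380116 -1.14175575 -5.22794729] 0.0009269164682580641
-0.003365798488677234 0.17724379764216217
0.16 0.226 [-0.058  0.011 -0.018]
0.12 0.23 [-0.191  0.01  -0.031]
0.105 0.23 [-0.241  0.01  -0.03 ]
0.08 0.231 [-0.324  0.01  -0.033]
0.066 0.228 [-0.373  0.01  -0.023]
0.044 0.222 [-0.445  0.01  -0.002]
0.023 0.213 [-0.513  0.01   0.03 ]
0.005 0.2 [-0.575  0.011  0.071]
-0.012 0.185 [-0.631  0.011  0.122]
-0.027 0.168 [-0.678  0.012  0.18 ]
-0.038 0.149 [-0.717  0.012  0.244]
-0.044 0.135 [-0.737  0.013  0.29 ]
-0.049 0.121 [-0.752  0.013  0.338]
-0.052 0.106 [-0.762  0.014  0.387]
-0.053 0.098 [-0.766  0.014  0.412]
-0.054 0.091 [-0.768  0.014  0.437]
```

View pics/c6.png

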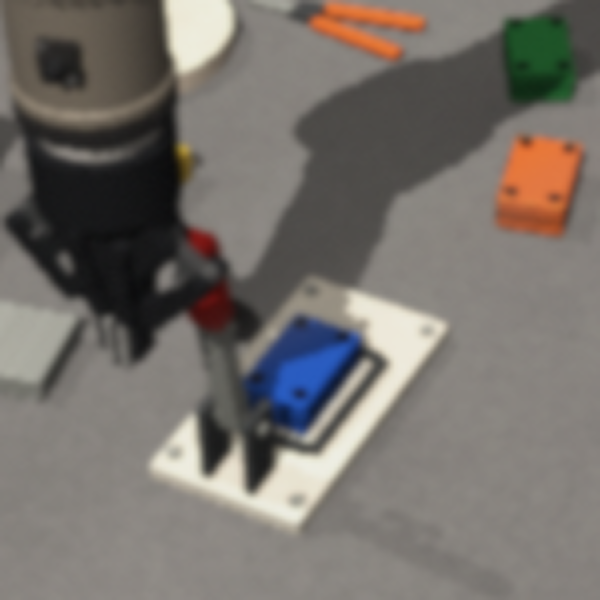

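The closed fingers are behind the handle, on the side away from the bed. I'll push it over along the arc.

>>> {"fn": "drive_tool", "kwargs": {"increments": [[1, -0.06, 0.01, -0.02, 0, 0, 0], [1, -0.12, 0.01, -0.03, 0, 0, 0], [1, -0.19, 0.01, -0.03, 0, 0, 0], [1, -0.25, 0.01, -0.03, 0, 0, 0], [1, -0.32, 0.01, -0.03, 0, 0, 0], [1, -0.37, 0.01, -0.025, 0, 0, 0], [1, -0.41, 0.01, -0.01, 0, 0, 0], [1, -0.445, 0.01, 0.0, 0, 0, 0], [1, -0.48, 0.01, 0.015, 0, 0, 0], [1, -0.51, 0.01, 0.03, 0, 0, 0], [1, -0.545, 0.01, 0.05, 0, 0, 0], [1, -0.575, 0.01, 0.07, 0, 0, 0]]}}

```text
time_s: 9.1
eef_pos: [0.5383, 0.0698, 0.2084]
eef_rot: [[0.192, 0.981, -0.0], [0.981, -0.192, -0.0], [-0.0, -0.0, -1.0]]
force: [0.4, 0.6, 1.0]
width: 0.001
gripper_force: 0.9
```

```bash
python3 - <<'E'
from h import *
import bench
s=bench.snapshot("side");st=bench.get_state();print(st["time_s"],st["eef_pos"],st["force"],st["width"])
cv2.imwrite("pics/c7.png",cv2.resize(s["image"][150:310,190:340],(600,600),interpolation=cv2.INTER_CUBIC)[:,:,::-1])
yw=np.radians(78.9);fy=np.array([np.cos(yw),np.sin(yw)]);o=np.array([.5335,.064]);fx=np.array([fy[1],-fy[0]])
q=st["eef_pos"][:2]-o;print(q@fx,q@fy)
for y,z in[(.085-.15*np.cos(a)+.01*np.sin(a)+.011,.081+.15*np.sin(a)+.01*np.cos(a)-.0) for a in(.85,.7,.55,.4,.3,.2,.1,.05,0)]:
    print(round(y,3),round(z,3),inc(st,[*(o+fy*y),z],np.radians(-11.1))[0])
E
```

```text
9.15 [0.53753974 0.0678119  0.20712379] [ 0.76646079 -0.44618025 -0.76713958] -0.000674794217495028
0.003230288664962902 0.004518327763344626
0.005 0.2 [ 0.    -0.011  0.023]
-0.012 0.185 [-0.056 -0.011  0.073]
-0.027 0.168 [-0.104 -0.01   0.131]
-0.038 0.149 [-0.142 -0.01   0.195]
-0.044 0.135 [-0.162 -0.01   0.241]
-0.049 0.121 [-0.178 -0.01   0.289]
-0.052 0.106 [-0.189 -0.01   0.338]
-0.053 0.098 [-0.192 -0.01   0.363]
-0.054 0.091 [-0.194 -0.01   0.388]
```

View pics/c7.png

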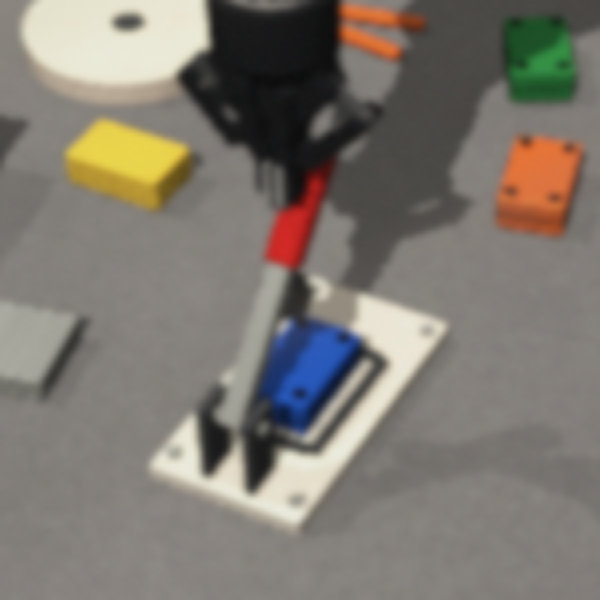

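The side view shows the handle swung partway over (fingertips at crop (280,200), red handle (300,220)) and the mould undisturbed. I'll continue the arc down.

>>> {"fn": "drive_tool", "kwargs": {"increments": [[1, -0.03, -0.01, 0.045, 0, 0, 0], [1, -0.055, -0.01, 0.073, 0, 0, 0], [1, -0.08, -0.01, 0.1, 0, 0, 0], [1, -0.104, -0.01, 0.131, 0, 0, 0], [1, -0.125, -0.01, 0.165, 0, 0, 0], [1, -0.142, -0.01, 0.195, 0, 0, 0], [1, -0.162, -0.01, 0.24, 0, 0, 0], [1, -0.172, -0.01, 0.27, 0, 0, 0], [1, -0.18, -0.01, 0.3, 0, 0, 0], [1, -0.187, -0.01, 0.33, 0, 0, 0], [1, -0.19, -0.01, 0.35, 0, 0, 0], [1, -0.19, -0.01, 0.35, 0, 0, 0]]}}

```text
time_s: 10.35
eef_pos: [0.524, 0.0155, 0.103]
eef_rot: [[0.192, 0.981, -0.002], [0.981, -0.192, 0.0], [-0.0, -0.002, -1.0]]
force: [0.0, 0.2, -0.3]
width: 0.002
gripper_force: 0.0
```

```bash
python3 - <<'E'
from h import *
import bench
st=bench.get_state();print(st["time_s"],st["eef_pos"],st["force"],st["width"])
yw=np.radians(78.9);fy=np.array([np.cos(yw),np.sin(yw)]);o=np.array([.5335,.064])
print((st["eef_pos"][:2]-o)@fy)
for y,z in[(-.054,.091),(-.054,.088)]: print(inc(st,[*(o+fy*y),z],np.radians(-11.1))[0])
E
```

```text
10.35 [0.5239927  0.01548327 0.10301405] [ 0.01068328  0.18553454 -0.31458673] 0.0019533965561016847
-0.049439474571216314
[-0.015  0.     0.04 ]
[-0.015  0.     0.05 ]
```

>>> {"fn": "drive_tool", "kwargs": {"increments": [[1, -0.01, 0, 0.015, 0, 0, 0], [1, -0.015, 0, 0.03, 0, 0, 0], [1, -0.015, 0, 0.04, 0, 0, 0], [1, -0.015, 0, 0.045, 0, 0, 0], [1, -0.015, 0, 0.045, 0, 0, 0]]}}

```text
time_s: 10.85
eef_pos: [0.5239, 0.0107, 0.0911]
eef_rot: [[0.192, 0.981, 0.0], [0.981, -0.192, -0.001], [-0.001, 0.0, -1.0]]
force: [-2.0, -0.3, 7.7]
width: 0.004
gripper_force: 3.7
```

>>> {"fn": "drive_tool", "kwargs": {"increments": [[1, 0, 0, 0.006, 0, 0, 0], [1, 0, 0, 0.01, 0, 0, 0], [1, 0, 0, 0.01, 0, 0, 0]]}}

```text
time_s: 11.15
eef_pos: [0.524, 0.0107, 0.0908]
eef_rot: [[0.193, 0.981, 0.001], [0.981, -0.193, -0.003], [-0.002, 0.001, -1.0]]
force: [-12.3, -3.0, 36.9]
width: -0.002
gripper_force: 18.9
```

The force rose from 8 N to 37 N with no movement, so the pad is firmly on the mould. Lifting off.

>>> {"fn": "drive_tool", "kwargs": {"increments": [[1, 0, 0, -0.02, 0, 0, 0], [1, 0, 0, -0.1, 0, 0, 0], [1, 0, 0, -0.25, 0, 0, 0], [1, 0, 0, -0.4, 0, 0, 0], [1, -0.2, 0, -0.5, 0, 0, 0], [1, -0.35, 0, -0.55, 0, 0, 0], [1, -0.5, 0, -0.55, 0, 0, 0], [1, -0.5, 0, -0.55, 0, 0, 0], [1, -0.5, 0, -0.55, 0, 0, 0]]}}

```text
time_s: 12.05
eef_pos: [0.4942, -0.1385, 0.2524]
eef_rot: [[0.197, 0.98, -0.0], [0.98, -0.197, -0.001], [-0.001, -0.0, -1.0]]
force: [-0.3, 0.7, 0.3]
width: -0.002
gripper_force: 0.0
```

```bash
python3 - <<'E'
from h import *
import bench
s=bench.snapshot("side");t=bench.snapshot("top");st=bench.get_state();print(st["time_s"],st["eef_pos"],st["force"])
a=cv2.resize(s["image"][195:305,210:310],(400,440),interpolation=cv2.INTER_CUBIC);b=cv2.resize(t["image"][165:250,205:305],(400,340),interpolation=cv2.INTER_CUBIC)
b=np.vstack([b,np.zeros((100,400,3),np.uint8)])
cv2.imwrite("pics/c8.png",np.hstack([a,b])[:,:,::-1])
E
```

```text
12.15 [ 0.49491455 -0.13489445  0.25215751] [-0.02486779  0.73659922  0.01160429]
```

View pics/c8.png

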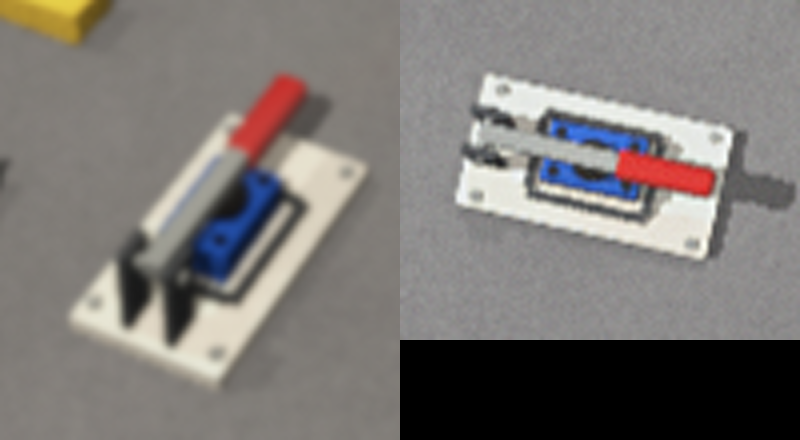

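Both views show the arm level with its pad on the mould, the mould inside the fence, and the robot clear. Handing in.

```bash
python3 -c "
import bench;print(bench.finish_job())"
```

```text
the job is handed in; nothing more can be done
None
```

The blue mould lies flat in the bed with the clamp arm down on it and the robot clear; the job was handed in at about 12 s, but finish_job returned no verdict.

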